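# Gauge the digestion vessels

## Robot

A 6-joint arm with a two-finger parallel gripper is mounted at the origin on the work surface. World frame = base frame: x ahead of the robot, y to its left, z up, the work surface at z = 0. Lengths are in m, angles in rad, forces in N, time in s.
With the tool pointing down it reaches from about 0.225 to 0.875 m from the base axis. Payload 3.4 kg.
Tool frame: the origin (TCP) lies between the finger pads; the fingertips stand 19 mm ahead of it and the grasp point (between the pads) is the TCP; z points along the fingers, y is the line along which they close (so a half turn about z gives the same grasp; the last joint's range is limited). The gripper opens to 85 mm and grips with 20 to 120 N. Pads are 22 mm wide; open, the fingers measure 114 mm over their backs; the gripper's body (76 mm by 85 mm) begins 54 mm behind the grasp point. The pads swing forward as they close: fully open they stand 13 mm farther back than shut.
Start: joints at [-1.433, 0.276, 1.505, -0, 1.361, -0.121], TCP at [0.147, -0.556, 0.25] pointing down, gripper open.
Joint ranges: [-2.89, 2.89], [-0.75, 2.08], [0.22, 2.7], [-1.18, 4.32], [0.11, 2.71], [-2.7, 2.7]. Speed limits (rad/s): [2.57, 2.57, 3.14, 3.14, 3.14, 3.14].

## Interface

Orientations are given as a unit quaternion [w, x, y, z].
In Python, from rig import get_state, imaging, ticket gives the robot as it stands. The module is installed in compiled form; this text tells all that it offers.
- The arm moves only by the shell command python3 -m inch 'ROWS' [FORCE]. ROWS is JSON, a list of rows, each an object with "claw": the opening, from -1 (shut) to 1 (fully open); "travel": the shift along the world's x, y, z in units of 200 mm (1.0 is 200 mm), a list of three; "turn": the turn about the world's z in units of 180 degrees (1.0 is 180 degrees). A call has 1 to 5 rows; each row is the pose to reach, as a shift and turn from the pose commanded when the call began, turning the shorter way round; what a row does not reach only later rows make up. A row lasts 1/10 s, in which the tool goes at most 50 mm and 8.59 degrees, less where a joint would pass 70% of its speed; a pose out of reach is approached as far as the arm can. A call with a number of a shift or a turn outside -1 to 1 is refused whole. A call with a gripper value outside its range is refused whole. The fingers move at their own pace and stop on an object; FORCE is the grip in N (left out, the last holds). Time passes only in rows, so rows that repeat a pose let the fingers close. It gives the time, the measured TCP pose, the force, the opening and the grip force at its end, in the units of the state.
- get_state(): the state, without advancing time (a new reading comes with each control period).
- imaging.get_image(name): name is "side" or "top" or "wrist"; returns the picture (480x640x3 uint8, red, green, blue); there is no depth.
- imaging.camera_params(name): a dict with "camera_matrix" (3x3 intrinsics, pixels), "k1" (the pictures are not rectified: a ray, as slopes to the right and down, at radius r is drawn at 1 + k1 r^2 times it, then the intrinsics apply), "cam_to_world" (4x4, takes a point from camera to world coordinates); the wrist camera has in their place "T_tool_cam" (4x4, takes a point from camera to tool coordinates, whose origin is the TCP and whose axes are the flange's). Camera axes: x right, y down, z forward; pixel columns grow to the right and rows downward; lengths in m; the calibration is good to about 2 mm. A picture is of the moment at which its call begins: read the wrist's pose just before it. camera_params takes no time and is no camera call.
- ticket.sign_off(): hands the job in; it is judged then, once.
The state is a dict: "clock": time; "qpos": joint angles; "qd": joint speeds; "effort": joint torques, N m; "position": TCP position; "ee_rot": TCP orientation; "contact_force": force on the tool from outside, world axes, zero at the start; "moment": the same for the moment, N m; "width": finger opening in m; "gripper_force": force on a finger pad.
Only numpy, scipy, OpenCV 4.12 (cv2) and the standard library are available. Lean on these libraries where they do the work, as an engineer would, in place of code of your own. Each camera call takes 0.05 s, during which the arm holds its last target. There are 200 camera calls.

## Task

Check the two digestion vessels on the go/no-go gauge: sliding them upright over the bench, never lifting one off it, push each into the gauge's mouth. One that fits goes right through, to stand clear of the jaws in the green pen behind; one that sticks has swollen, so do not force it: push it back out and slide it into the red taped square. Leave the jar, the reagent bottle and the mouse where they are.

Things in the scene. Friction and masses are not known exactly. Their poses are not given: they have to be found in the camera images.
- vessel_a: a white plastic pressure vessel, upright, with a low domed teal lid: 66 mm tall, foot 57 mm across, belly (14 to 40 mm up) 57 mm across if sound and 66 mm if swollen; about 0.35 kg, stands loose and slides on the bench. Nobody has marked which are sound: the gauge tells. Origin: centre of the underside, z up
- vessel_b: a white plastic pressure vessel, upright, with a low domed teal lid: 66 mm tall, foot 57 mm across, belly (14 to 40 mm up) 57 mm across if sound and 66 mm if swollen; about 0.35 kg, stands loose and slides on the bench. Nobody has marked which are sound: the gauge tells. Origin: centre of the underside, z up
- gauge: steel go/no-go gauge fixed to the bench, open above. Origin: middle of the throat, on the bench; vessels travel along its +y. Two jaws 45 mm high leave a throat 61 mm wide (x), 40 mm long (y -20 to +20 mm). Before it two 45 degree wings, 12 mm thick, 45 mm high, widen it to 112 mm at y = -45 mm (they end by x = +-65, y = -54 mm). Behind it lies the pen
- mouth (a point): point on the gauge's centre line, on the bench, 33 mm before its origin (y = -33 mm), in the funnel: here the centre of a swollen vessel comes to a stop between the jaws' front corners. Axes as the gauge
- pen (a point): centre of the pen's floor, 85 mm past the gauge's origin along its +y. Pen: green floor flush with the bench, 124 mm wide, 130 mm long (gauge y +20 to +150 mm), closed by teal rails 30 mm high on both sides and the far end; its one entry is the throat. Axes as the gauge
- bay: reject bay: a square of red tape on the bench, 110 mm over all, sides along the world axes, flat, no kerb. Origin: its centre, on the bench
- jar: a bystander, loose: glass jar with blue cap, 54 mm across, 40 mm tall, beside the gauge's approach on the side without the bay. Origin: centre of the underside
- reagent: a bystander, loose: white reagent bottle with red cap, 60 mm across, 130 mm tall. Origin: centre of the underside
- mouse: a bystander, loose: black computer mouse, 100 x 58 x 35 mm, long along its x. Origin: centre of the underside
Not all that is in view belongs to the job. What is shaped like the vessel_a but blue or yellow is not meant.

How it is judged:
By the outcome, as a careful person would: the job done as asked, in the order asked, and still so for the second after the job is handed in, with the robot touching nothing.
It also fails if it takes over 72 s, if anything falls off the work surface, if the arm or the gripper's body presses on something with over 40 N, if the wrist force passes 120 N, or if a joint passes its speed limit or range.

## Working session

There is one attempt and no reset: what is moved stays moved. The work goes in short steps, Python scripts to look and compute and a shell command to move; the robot and the scene stay as the last step left them, time stands still between calls to the robot, and variables do not carry over. Pictures are saved under pics/ and viewed, at most 10 in all, crops included, and the job is handed in when it is done.

```bash
mkdir -p pics; cat > h.py <<'E'
import numpy as np, cv2
from rig import get_state, imaging, ticket
def ray(cam,u,v):
    p=imaging.camera_params(cam); K=np.array(p["camera_matrix"]); T=np.array(p["cam_to_world"])
    k=p["k1"]; d=np.array([(u-K[0,2])/K[0,0],(v-K[1,2])/K[1,1]]); s=d.copy()
    for _ in range(20): s=d/(1+k*(s@s))
    return T[:3,3], T[:3,:3]@np.array([s[0],s[1],1])
def onz(cam,u,v,z=0.):
    o,d=ray(cam,u,v); return (o+d*(z-o[2])/d[2])
def pix(cam,P):
    p=imaging.camera_params(cam); K=np.array(p["camera_matrix"]); T=np.array(p["cam_to_world"])
    q=T[:3,:3].T@(np.array(P)-T[:3,3]); s=q[:2]/q[2]; s=s*(1+p["k1"]*(s@s)); return K[0,0]*s[0]+K[0,2],K[1,1]*s[1]+K[1,2]
def save(cam,name):
    im=imaging.get_image(cam); cv2.imwrite("pics/"+name,im[:,:,::-1]); return im
E
python3 - <<'E'
from h import *
t=save("top","top0.png");save("side","side0.png")
for c in("top","side"): print(np.round(imaging.camera_params(c)["cam_to_world"],3))
print(get_state())
E
```

```text
[[-0.012 -0.992  0.125  0.417]
 [-1.     0.011 -0.012 -0.015]
 [ 0.011 -0.125 -0.992  1.318]
 [ 0.     0.     0.     1.   ]]
[[-0.738 -0.324  0.592 -0.081]
 [-0.675  0.37  -0.639  0.7  ]
 [-0.012 -0.871 -0.492  0.619]
 [ 0.     0.     0.     1.   ]]
{'clock': 0.1, 'qpos': array([-1.43297732e+00,  2.76562718e-01,  1.50600710e+00,  2.62741569e-05,
        1.36074098e+00, -1.21027349e-01]), 'qd': array([-0.00125109, -0.00218003, -0.00330451, -0.00069316, -0.00039047,
        0.00041014]), 'effort': array([ 1.22693469e-03, -4.17702591e+01, -2.46404707e+01, -1.15621915e-04,
        5.83918692e-03,  7.54261464e-06]), 'position': array([ 0.14710626, -0.5553995 ,  0.24950832]), 'ee_rot': array([-8.59146919e-04,  9.91636494e-01,  1.29059390e-01,  5.63299310e-06]), 'contact_force': array([ 0.3224358 , -0.15712539,  0.2470374 ]), 'moment': array([0.02429528, 0.03984516, 0.0110788 ]), 'gripper_force': 0.0, 'width': 0.08544109716006107}
```

View pics/top0.png

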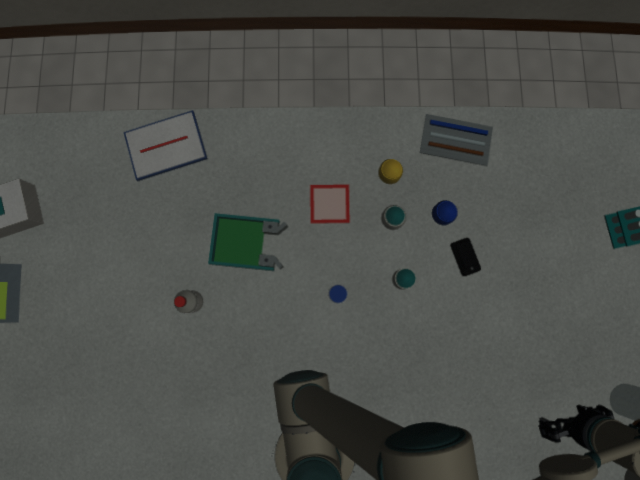

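View pics/side0.png

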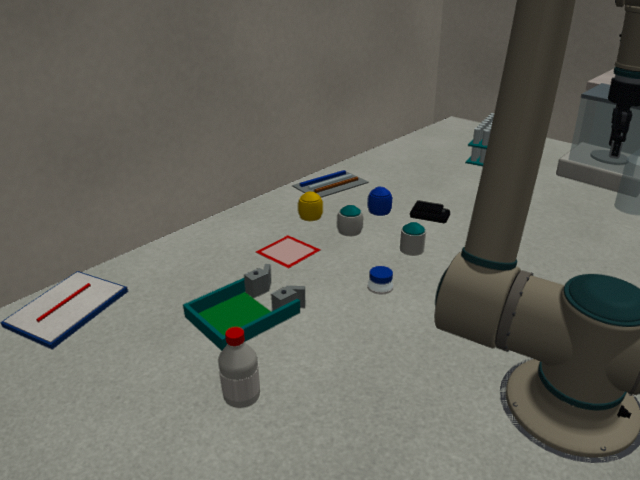

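Top view: white/teal vessels at (394,216) and (404,279). Lookalikes to reject are yellow (391,171) and blue (445,212). The jar is at (338,294), bay (330,204), pen (238,242) with the mouth facing right at about (275,245), mouse (466,257) and reagent (187,301).

```bash
cat > m.py <<'E'
from h import *
def blobs(im,lo,hi,box,amin=30):
    x0,y0,x1,y1=box; h=cv2.cvtColor(im,cv2.COLOR_RGB2HSV); m=cv2.inRange(h,lo,hi); k=np.zeros_like(m); k[y0:y1,x0:x1]=m[y0:y1,x0:x1]
    return [c for c in cv2.findContours(k,cv2.RETR_EXTERNAL,cv2.CHAIN_APPROX_NONE)[0] if cv2.contourArea(c)>amin]
def lids(im,box=(295,150,520,320)):
    o=[]
    for c in blobs(im,(80,90,40),(98,255,255),box,60):
        (u,v),r=cv2.minEnclosingCircle(c); o.append((u,v,r,onz("top",u,v,.06)))
    return o
E
python3 - <<'E'
from m import *
im=imaging.get_image("top")
for l in lids(im): print("lid",np.round(l[:3],1),l[3].round(4))
for n,lo,hi,box in(("green",(50,120,40),(75,255,255),(205,205,285,275)),):
    for c in blobs(im,lo,hi,box,200):
        r=cv2.minAreaRect(c);P=np.array([onz("top",*p)for p in cv2.boxPoints(r)]);print(n,P.round(4).tolist(),P.mean(0).round(4),[np.linalg.norm(P[i]-P[i-1]).round(4) for i in range(4)])
for c in blobs(im,(0,60,60),(8,255,255),(300,170,360,235),200)+blobs(im,(172,60,60),(180,255,255),(300,170,360,235),200):
    r=cv2.minAreaRect(c);P=np.array([onz("top",*p)for p in cv2.boxPoints(r)]);print("bay",P.round(4).tolist(),P.mean(0).round(4))
for c in blobs(im,(100,100,40),(125,255,255),(320,275,360,315)): (u,v),r=cv2.minEnclosingCircle(c);print("jar",u,v,onz("top",u,v,.04).round(4))
for c in blobs(im,(100,100,40),(125,255,255),(420,190,480,235)): (u,v),r=cv2.minEnclosingCircle(c);print("bluedecoy",u,v,onz("top",u,v,.04).round(4))
for c in blobs(im,(0,0,0),(180,255,30),(445,230,490,285)): (u,v),s,a=cv2.minAreaRect(c);print("mouse",u,v,onz("top",u,v,.03).round(4))
for c in blobs(im,(18,100,40),(32,255,255),(370,150,410,190)): (u,v),r=cv2.minEnclosingCircle(c);print("yel",u,v,onz("top",u,v,.04).round(4))
c=im[190:300,200:420][:,:,::-1]; cv2.imwrite("pics/crop.png",cv2.resize(c,None,fx=3.6,fy=3.6,interpolation=cv2.INTER_CUBIC))
E
```

```text
lid [405.5 278.    9.2] [ 0.4701 -0.2453  0.06  ]
lid [394.9 215.1   9.1] [ 0.6394 -0.2222  0.06  ]
green [[0.5263, 0.2765, 0.0], [0.6493, 0.2663, 0.0], [0.6347, 0.1367, 0.0], [0.5123, 0.1484, 0.0]] [0.5807 0.207  0.    ] [np.float64(0.1288), np.float64(0.1234), np.float64(0.1303), np.float64(0.123)]
bay [[0.7418, 0.0064, 0.0], [0.7408, -0.1043, 0.0], [0.6287, -0.1021, 0.0], [0.6299, 0.0073, 0.0]] [ 0.6853 -0.0482  0.    ]
jar 337.6481628417969 293.46295166015625 [ 0.4321 -0.0656  0.04  ]
bluedecoy 445.23333740234375 211.76666259765625 [ 0.651 -0.365  0.04 ]
mouse 465.2064514160156 256.53082275390625 [ 0.5278 -0.4178  0.03  ]
yel 390.5843505859375 170.8734893798828 [ 0.7674 -0.2176  0.04  ]
```

View pics/crop.png

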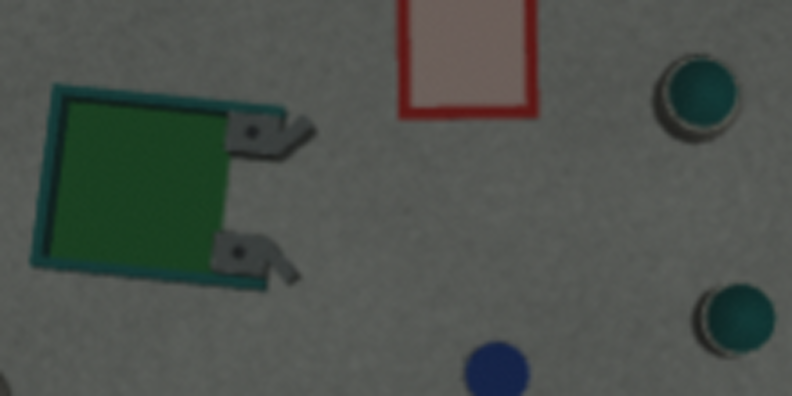

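```bash
python3 -m inch '[{"claw":1,"travel":[0.2,0.19,0],"turn":-0.04},{"claw":1,"travel":[0.36,0.35,0],"turn":-0.08},{"claw":1,"travel":[0.52,0.5,0],"turn":-0.114},{"claw":1,"travel":[0.68,0.65,0],"turn":-0.114},{"claw":1,"travel":[0.8,0.775,0],"turn":-0.114}]' 20
python3 -m inch '[{"claw":1,"travel":[0.2,0.19,0],"turn":0},{"claw":1,"travel":[0.36,0.35,0],"turn":0},{"claw":1,"travel":[0.6,0.6,0],"turn":0},{"claw":1,"travel":[0.815,0.775,0],"turn":0},{"claw":1,"travel":[0.815,0.775,-0.2],"turn":0}]'
python3 -m inch '[{"claw":1,"travel":[0,0,-0.1],"turn":0},{"claw":1,"travel":[0,0,-0.1],"turn":0},{"claw":1,"travel":[0,0,-0.1],"turn":0}]'
python3 - <<'E'
from m import *
f=lambda a,b:onz("top",a/3.6+200,b/3.6+190,.045).round(4)
print("jaw upper inner",f(228,153),f(283,160),"lower",f(215,233),f(265,236))
print("holes",f(252,132),f(238,252), "wing tips",f(316,131),f(299,282))
s=get_state();print(s["clock"],s["position"],s["ee_rot"],s["qpos"].round(2))
save("wrist","w1.png");p=imaging.camera_params("wrist");print({k:np.round(v,3).tolist() for k,v in p.items()})
E
```

```text
clock: 0.65
position: [0.3085, -0.3989, 0.2502]
ee_rot: [-0.0, 0.999, -0.049, 0.0]
contact_force: [0.3, -1.0, 0.2]
width: 0.0857
gripper_force: 0.0
clock: 1.15
position: [0.4759, -0.2452, 0.2146]
ee_rot: [0.003, 0.999, -0.048, 0.006]
contact_force: [-0.5, -0.7, -0.9]
width: 0.0852
gripper_force: 0.0
clock: 1.45
position: [0.4701, -0.246, 0.1904]
ee_rot: [-0.0, 0.999, -0.05, -0.0]
contact_force: [0.6, 0.6, 0.4]
width: 0.0858
gripper_force: 0.0
jaw upper inner [0.598  0.1328 0.045 ] [0.5923 0.0915 0.045 ] lower [0.5379 0.1422 0.045 ] [0.5352 0.1049 0.045 ]
holes [0.6137 0.1148 0.045 ] [0.5235 0.125  0.045 ] wing tips [0.614  0.0667 0.045 ] [0.5006 0.0796 0.045 ]
1.45 [ 0.47009907 -0.24601235  0.1904127 ] [-5.99771884e-06  9.98767305e-01 -4.96365637e-02 -2.84665364e-04] [-0.61  0.25  1.7  -0.    1.2   1.06]
{'camera_matrix': [[419.69, 0.0, 324.909], [0.0, 419.69, 242.095], [0.0, 0.0, 1.0]], 'k1': -0.008, 'T_tool_cam': [[-0.0, -0.945, -0.328, 0.086], [1.0, -0.001, 0.0, 0.001], [-0.001, -0.328, 0.945, -0.123], [0.0, 0.0, 0.0, 1.0]]}
```

View pics/w1.png

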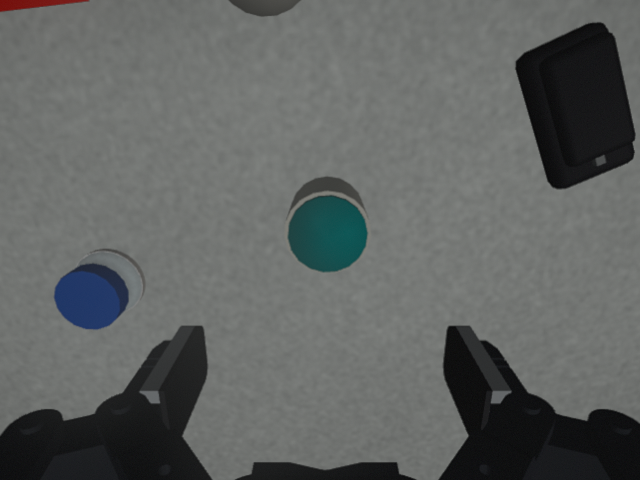

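Wrist view: the teal lid of the near vessel is at (328,233), between the fingers' plane; the mouse is at top right and the jar at left, both well away. Now the lid position from this view.

```bash
cat >> m.py <<'E'
from scipy.spatial.transform import Rotation as R
def wrist(u,v,s,z):
    p=imaging.camera_params("wrist");K=np.array(p["camera_matrix"]);T=np.array(p["T_tool_cam"])
    w=s["ee_rot"];W=np.eye(4);W[:3,:3]=R.from_quat([w[1],w[2],w[3],w[0]]).as_matrix();W[:3,3]=s["position"];W=W@T
    d=W[:3,:3]@np.array([(u-K[0,2])/K[0,0],(v-K[1,2])/K[1,1],1]);o=W[:3,3];return o+d*(z-o[2])/d[2]
def wlid(s=None,name=None):
    s=get_state();im=imaging.get_image("wrist")
    if name: cv2.imwrite("pics/"+name,im[:,:,::-1])
    for c in blobs(im,(80,90,40),(98,255,255),(0,0,640,480),500):
        (u,v),r=cv2.minEnclosingCircle(c);print("wlid",round(u),round(v),round(r),wrist(u,v,s,.055).round(4),"tcp",s["position"].round(4))
E
python3 - <<'E'
from m import *
wlid()
E
```

```text
wlid 326 234 39 [ 0.4713 -0.2487  0.055 ] tcp [ 0.4704 -0.2466  0.1912]
```

```bash
python3 -m inch '[{"claw":1,"travel":[0,-0.01,-0.2],"turn":0},{"claw":1,"travel":[0,-0.01,-0.4],"turn":0},{"claw":1,"travel":[0,-0.01,-0.6],"turn":0},{"claw":1,"travel":[0,-0.01,-0.7],"turn":0},{"claw":1,"travel":[0,-0.01,-0.8],"turn":0}]' 20
python3 -m inch '[{"claw":0.4,"travel":[0,0,0],"turn":0},{"claw":0,"travel":[0,0,0],"turn":0},{"claw":0,"travel":[0,0,0],"turn":0},{"claw":0,"travel":[0,0,0],"turn":0},{"claw":0,"travel":[0,0,0],"turn":0}]' 20
```

```text
clock: 2.05
position: [0.4704, -0.2492, 0.0304]
ee_rot: [0.001, 0.999, -0.05, 0.001]
contact_force: [0.7, 0.4, 1.0]
width: 0.0852
gripper_force: 0.0
clock: 2.55
position: [0.471, -0.2488, 0.0317]
ee_rot: [0.001, 0.999, -0.05, 0.001]
contact_force: [-1.1, -1.0, 4.8]
width: 0.0567
gripper_force: 23.2
```

Width 57 mm: this vessel looks sound, and the gauge will confirm it. I'll slide it to the gauge's centre line.

```bash
python3 -m inch '[{"claw":0,"travel":[0.04,0.11,0],"turn":0},{"claw":0,"travel":[0.08,0.22,0],"turn":0},{"claw":0,"travel":[0.12,0.33,0],"turn":0},{"claw":0,"travel":[0.16,0.44,0],"turn":0},{"claw":0,"travel":[0.2,0.55,0],"turn":0}]' 20
python3 -m inch '[{"claw":0,"travel":[0.05,0.11,0],"turn":0},{"claw":0,"travel":[0.09,0.22,0],"turn":0},{"claw":0,"travel":[0.13,0.33,0],"turn":0},{"claw":0,"travel":[0.18,0.44,0],"turn":0},{"claw":0,"travel":[0.21,0.55,0],"turn":0}]' 20
python3 -m inch '[{"claw":0,"travel":[0,0,0],"turn":0},{"claw":0,"travel":[0,0,0],"turn":0}]'
python3 - <<'E'
from m import *
s=get_state();im=save("wrist","w2.png");save("top","t2.png")
print(s["position"],s["contact_force"])
wlid()
for c in blobs(im,(50,120,30),(75,255,255),(0,0,640,480),200):
    r=cv2.minAreaRect(c);print([wrist(*p,s,0).round(4).tolist() for p in cv2.boxPoints(r)])
E
```

```text
clock: 3.05
position: [0.5114, -0.1385, 0.0318]
ee_rot: [0.002, 0.999, -0.049, 0.001]
contact_force: [-1.2, -3.7, 3.6]
width: 0.0562
gripper_force: 23.2
clock: 3.55
position: [0.5538, -0.0282, 0.0318]
ee_rot: [0.001, 0.999, -0.049, 0.002]
contact_force: [-0.4, -3.6, 4.7]
width: 0.0561
gripper_force: 23.1
clock: 3.75
position: [0.554, -0.0266, 0.0318]
ee_rot: [-0.001, 0.999, -0.049, 0.002]
contact_force: [2.0, 4.7, 5.8]
width: 0.0565
gripper_force: 23.3
[ 0.5539776  -0.02658449  0.03177448] [2.02113944 4.72350497 5.79057099]
wlid 325 403 88 [ 0.5548 -0.028   0.055 ] tcp [ 0.5539 -0.0271  0.0318]
```

View pics/w2.png

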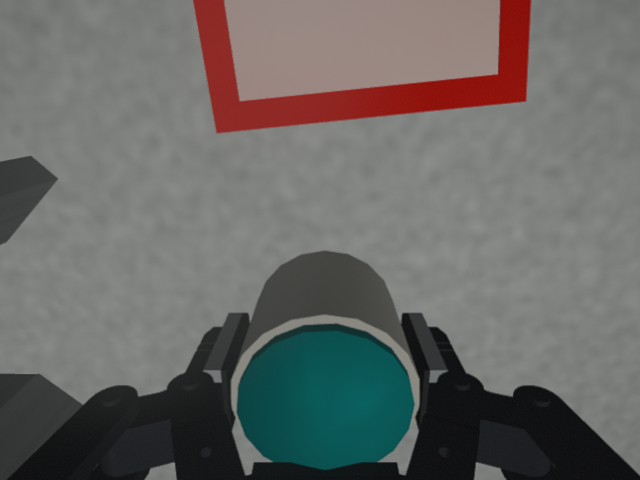

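The wrist view shows the vessel upright between the pads. The bay edge is above it and the wing tips are at left, (57,179) and (80,408).

```bash
python3 - <<'E'
from m import *
s=get_state()
for p in((32,156),(57,179),(5,243),(40,375),(80,408)): print(p,wrist(*p,s,.045).round(4))
im=cv2.imread("pics/t2.png")[:,:,::-1]; 
c=im[200:285,205:345][:,:,::-1]; c=cv2.convertScaleAbs(c,alpha=2); cv2.imwrite("pics/crop2.png",cv2.resize(c,None,fx=5.5,fy=5.5,interpolation=cv2.INTER_CUBIC))
E
```

```text
(32, 156) [0.6319 0.0407 0.045 ]
(57, 179) [0.6254 0.0361 0.045 ]
(5, 243) [0.6094 0.056  0.045 ]
(40, 375) [0.5659 0.0603 0.045 ]
(80, 408) [0.5523 0.0514 0.045 ]
```

View pics/crop2.png

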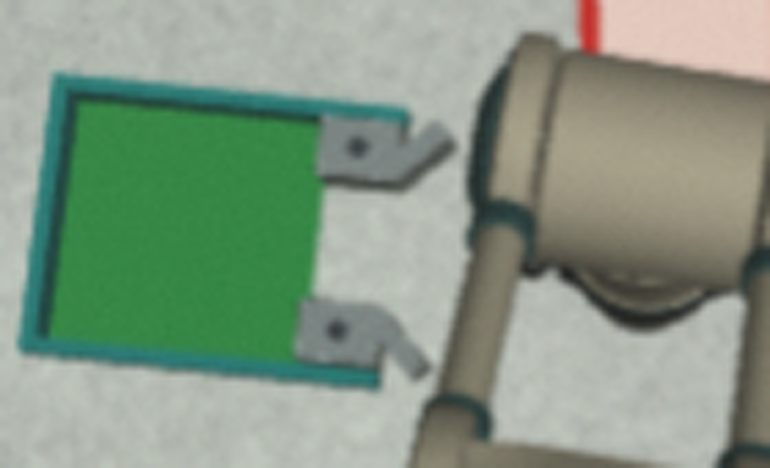

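Top crop (brightened): upper jaw inner edge runs (320,176)–(397,183), lower jaw inner edge (305,298)–(370,303), holes at (358,146) and (337,329).

```bash
python3 - <<'E'
from m import *
f=lambda a,b,z=.045:onz("top",(a+.5)/5.5+204.5,(b+.5)/5.5+199.5,z)[:2]
u1,u2,l1,l2=f(320,176),f(397,183),f(305,298),f(370,303); h1,h2=f(358,146),f(337,329)
print(u1,u2,l1,l2,"holes",h1,h2,(h1+h2)/2)
d=h1-h2; print("yaw",np.degrees(np.arctan2(d[1],d[0])))
yaw=np.arctan2(d[1],d[0]);ex=np.array([np.cos(yaw),np.sin(yaw)])
print("across",[(p@ex).round(4) for p in (u1,u2,l1,l2,(h1+h2)/2)],"tcp",get_state()["position"][:2]@ex, "lidwrist",np.array([.5548,-.028])@ex)
print("bottom",f(322,187,0)@ex,f(400,191,0)@ex)
for a,b in((455,146),(418,380)):print("tip",f(a,b),f(a,b)@ex)
im=cv2.imread("pics/t2.png")[:,:,::-1]
for c in blobs(im,(50,120,40),(75,255,255),(205,205,285,275),200):
    r=cv2.minAreaRect(c);P=np.array([onz("top",*p)[:2]for p in cv2.boxPoints(r)]);print((P@ex).round(4),(P@np.array([-ex[1],ex[0]])).round(4))
E
```

```text
[0.60050342 0.13428211] [0.59662139 0.09644014] [0.5404133 0.1413836] [0.5376281  0.10961543] holes [0.61520293 0.1156414 ] [0.52507018 0.12570388] [0.57013656 0.12067264]
yaw -6.37016345709133
across [np.float64(0.5819), np.float64(0.5822), np.float64(0.5214), np.float64(0.5221), np.float64(0.5532)] tcp 0.5533702421514031 lidwrist 0.5544812109267536
bottom 0.5822380771495239 0.5841727766897173
tip [0.61468416 0.06792432] 0.6033526946541488
tip [0.49977745 0.08622921] 0.48712448703155914
[0.4926 0.6166 0.6158 0.4921] [0.3334 0.3362 0.2061 0.2047]
```

```bash
python3 -m inch '[{"claw":0,"travel":[0.011,0.1,0],"turn":0},{"claw":0,"travel":[0.022,0.2,0],"turn":0},{"claw":0,"travel":[0.033,0.3,0],"turn":0},{"claw":0,"travel":[0.044,0.4,0],"turn":0},{"claw":0,"travel":[0.055,0.5,0],"turn":0}]' 20
python3 -m inch '[{"claw":0,"travel":[0.003,0.025,0],"turn":0},{"claw":0,"travel":[0.006,0.05,0],"turn":0},{"claw":0,"travel":[0.009,0.075,0],"turn":0},{"claw":0,"travel":[0.011,0.1,0],"turn":0},{"claw":0,"travel":[0.014,0.125,0],"turn":0}]' 20
python3 -m inch '[{"claw":0,"travel":[0,0,0],"turn":0}]'
```

```text
clock: 4.4
position: [0.5641, 0.0706, 0.0317]
ee_rot: [0.001, 0.999, -0.049, 0.001]
contact_force: [-1.1, -5.8, 6.4]
width: 0.0569
gripper_force: 23.5
clock: 4.9
position: [0.5668, 0.095, 0.0318]
ee_rot: [0.001, 0.999, -0.049, 0.001]
contact_force: [-1.3, -5.5, 6.1]
width: 0.0563
gripper_force: 23.6
clock: 5.0
position: [0.5669, 0.0957, 0.0317]
ee_rot: [0.001, 0.999, -0.049, 0.001]
contact_force: [-0.4, -3.1, 6.4]
width: 0.0565
gripper_force: 23.5
```

```bash
python3 -m inch '[{"claw":0,"travel":[0.006,0.05,0],"turn":0},{"claw":0,"travel":[0.011,0.1,0],"turn":0},{"claw":0,"travel":[0.017,0.15,0],"turn":0},{"claw":0,"travel":[0.022,0.2,0],"turn":0},{"claw":0,"travel":[0.022,0.2,0],"turn":0}]' 20
```

```text
clock: 5.5
position: [0.5714, 0.1367, 0.0317]
ee_rot: [0.0, 0.999, -0.049, 0.001]
contact_force: [-0.5, 0.2, 6.2]
width: 0.0564
gripper_force: 23.4
```

Passing freely, so it is sound. On into the pen at about +80 mm.

```bash
python3 -m inch '[{"claw":0,"travel":[0.009,0.08,0],"turn":0},{"claw":0,"travel":[0.018,0.16,0],"turn":0},{"claw":0,"travel":[0.027,0.24,0],"turn":0},{"claw":0,"travel":[0.037,0.33,0],"turn":0},{"claw":0,"travel":[0.037,0.33,0],"turn":0}]' 20
python3 -m inch '[{"claw":0.5,"travel":[0,0,0],"turn":0},{"claw":0.8,"travel":[0,0,0],"turn":0},{"claw":0.8,"travel":[0,0,0],"turn":0},{"claw":0.8,"travel":[0,0,0],"turn":0}]' 20
```

```text
clock: 6.0
position: [0.579, 0.2043, 0.0318]
ee_rot: [-0.001, 0.999, -0.049, 0.001]
contact_force: [-0.3, 3.9, 6.1]
width: 0.0565
gripper_force: 23.5
clock: 6.4
position: [0.5775, 0.2025, 0.03]
ee_rot: [0.0, 0.999, -0.05, -0.0]
contact_force: [-0.6, -1.0, -0.1]
width: 0.0769
gripper_force: 0.0
```

```bash
python3 -m inch '[{"claw":0.8,"travel":[0,0,0.15],"turn":0},{"claw":0.8,"travel":[0,0,0.4],"turn":0},{"claw":0.8,"travel":[0,0,0.6],"turn":0},{"claw":0.8,"travel":[0,0,0.8],"turn":0},{"claw":1,"travel":[0,-0.2,0.8],"turn":0}]' 20
python3 -m inch '[{"claw":1,"travel":[0.03,-0.2,0],"turn":0},{"claw":1,"travel":[0.06,-0.4,0],"turn":0},{"claw":1,"travel":[0.09,-0.6,0],"turn":0},{"claw":1,"travel":[0.12,-0.8,0],"turn":0},{"claw":1,"travel":[0.15,-1,0],"turn":0}]' 20
python3 -m inch '[{"claw":1,"travel":[0.03,-0.2,0],"turn":0},{"claw":1,"travel":[0.06,-0.4,0],"turn":0},{"claw":1,"travel":[0.1,-0.6,0],"turn":0},{"claw":1,"travel":[0.13,-0.8,0],"turn":0},{"claw":1,"travel":[0.16,-0.93,0],"turn":0}]' 20
python3 -m inch '[{"claw":1,"travel":[0,0,0],"turn":0},{"claw":1,"travel":[0,0,0],"turn":0}]'
python3 - <<'E'
from m import *
wlid()
im=imaging.get_image("top");print([l[3].round(4) for l in lids(im)])
h=cv2.cvtColor(im,cv2.COLOR_RGB2HSV)
for c in blobs(im,(80,90,40),(98,255,255),(222,222,265,262),60):
    (u,v),r=cv2.minEnclosingCircle(c);print("pen lid",u,v,r,onz("top",u,v,.06).round(4))
E
```

```text
clock: 6.9
position: [0.5816, 0.1667, 0.1968]
ee_rot: [-0.003, 0.999, -0.047, 0.006]
contact_force: [0.9, -0.0, -0.0]
width: 0.0855
gripper_force: 0.0
clock: 7.4
position: [0.6075, -0.0387, 0.1902]
ee_rot: [0.0, 0.999, -0.05, -0.0]
contact_force: [0.6, 0.0, -1.0]
width: 0.0855
gripper_force: 0.0
clock: 7.9
position: [0.6394, -0.2262, 0.1899]
ee_rot: [0.0, 0.999, -0.051, -0.0]
contact_force: [0.2, 0.1, -0.1]
width: 0.0853
gripper_force: 0.0
clock: 8.1
position: [0.6392, -0.2233, 0.1896]
ee_rot: [-0.001, 0.999, -0.05, -0.001]
contact_force: [0.0, 0.3, -0.1]
width: 0.0857
gripper_force: 0.0
wlid 327 234 39 [ 0.6406 -0.2256  0.055 ] tcp [ 0.6392 -0.2233  0.1896]
[array([ 0.6388, -0.2242,  0.06  ])]
pen lid 235.1666717529297 239.5 9.180388450622559 [0.5779 0.2061 0.06  ]
```

```bash
python3 -m inch '[{"claw":1,"travel":[0.005,-0.01,-0.2],"turn":0},{"claw":1,"travel":[0.005,-0.01,-0.4],"turn":0},{"claw":1,"travel":[0.005,-0.01,-0.6],"turn":0},{"claw":1,"travel":[0.005,-0.01,-0.7],"turn":0},{"claw":1,"travel":[0.005,-0.01,-0.8],"turn":0}]' 20
python3 -m inch '[{"claw":0.6,"travel":[0,0,0],"turn":0},{"claw":0,"travel":[0,0,0],"turn":0},{"claw":0,"travel":[0,0,0],"turn":0},{"claw":0,"travel":[0,0,0],"turn":0},{"claw":0,"travel":[0,0,0],"turn":0}]' 20
```

```text
clock: 8.7
position: [0.64, -0.2228, 0.0289]
ee_rot: [-0.0, 0.999, -0.049, -0.001]
contact_force: [-0.1, -1.4, -0.2]
width: 0.0856
gripper_force: 0.0
clock: 9.2
position: [0.641, -0.2249, 0.0311]
ee_rot: [0.0, 0.999, -0.05, 0.001]
contact_force: [-0.1, 0.2, -3.5]
width: 0.0652
gripper_force: 23.2
```

Width 65 mm: probably swollen. The −3.5 N in z suggests the grip is carrying its weight, so I'll lower slightly until the bench bears it.

```bash
python3 -m inch '[{"claw":0,"travel":[0,0,-0.005],"turn":0},{"claw":0,"travel":[0,0,-0.01],"turn":0},{"claw":0,"travel":[0,0,-0.01],"turn":0}]' 20
```

```text
clock: 9.5
position: [0.6411, -0.225, 0.0296]
ee_rot: [0.0, 0.999, -0.05, 0.001]
contact_force: [-1.3, 1.1, 3.8]
width: 0.0653
gripper_force: 23.7
```

```bash
python3 -m inch '[{"claw":0,"travel":[-0.043,0.1,0],"turn":0},{"claw":0,"travel":[-0.087,0.2,0],"turn":0},{"claw":0,"travel":[-0.13,0.3,0],"turn":0},{"claw":0,"travel":[-0.173,0.4,0],"turn":0},{"claw":0,"travel":[-0.217,0.5,0],"turn":0}]' 20
python3 -m inch '[{"claw":0,"travel":[-0.043,0.1,0],"turn":0},{"claw":0,"travel":[-0.087,0.2,0],"turn":0},{"claw":0,"travel":[-0.13,0.3,0],"turn":0},{"claw":0,"travel":[-0.173,0.4,0],"turn":0},{"claw":0,"travel":[-0.217,0.49,0],"turn":0}]' 20
python3 -m inch '[{"claw":0,"travel":[0,0,0],"turn":0}]'
python3 - <<'E'
from m import *
wlid()
E
```

```text
clock: 10.0
position: [0.5992, -0.1258, 0.0297]
ee_rot: [0.001, 0.999, -0.05, 0.003]
contact_force: [1.6, -2.2, 3.1]
width: 0.0651
gripper_force: 23.6
clock: 10.5
position: [0.5554, -0.0264, 0.0296]
ee_rot: [0.001, 0.999, -0.049, 0.002]
contact_force: [2.3, -4.8, 6.0]
width: 0.0656
gripper_force: 23.9
clock: 10.6
position: [0.5533, -0.0237, 0.0295]
ee_rot: [-0.001, 0.999, -0.049, 0.001]
contact_force: [-0.4, 6.0, 9.8]
width: 0.0653
gripper_force: 24.2
wlid 325 405 90 [ 0.5556 -0.0247  0.055 ] tcp [ 0.5533 -0.0237  0.0295]
```

```bash
python3 -m inch '[{"claw":0,"travel":[0.01,0.094,0.003],"turn":0},{"claw":0,"travel":[0.02,0.188,0.003],"turn":0},{"claw":0,"travel":[0.03,0.282,0.003],"turn":0},{"claw":0,"travel":[0.04,0.376,0.003],"turn":0},{"claw":0,"travel":[0.05,0.46,0.003],"turn":0}]' 20
python3 -m inch '[{"claw":0,"travel":[0.001,0.01,0],"turn":0},{"claw":0,"travel":[0.003,0.025,0],"turn":0},{"claw":0,"travel":[0.005,0.04,0],"turn":0},{"claw":0,"travel":[0.006,0.055,0],"turn":0},{"claw":0,"travel":[0.007,0.065,0],"turn":0}]' 20
```

```text
clock: 11.15
position: [0.5634, 0.0656, 0.0296]
ee_rot: [0.001, 0.999, -0.049, -0.0]
contact_force: [-0.8, -6.1, 6.0]
width: 0.0653
gripper_force: 23.9
clock: 11.65
position: [0.5647, 0.0779, 0.0296]
ee_rot: [0.001, 0.999, -0.049, -0.0]
contact_force: [-0.3, -5.1, 7.7]
width: 0.0654
gripper_force: 24.0
```

```bash
python3 -m inch '[{"claw":0,"travel":[0.001,0.01,0],"turn":0},{"claw":0,"travel":[0.002,0.02,0],"turn":0},{"claw":0,"travel":[0.003,0.03,0],"turn":0},{"claw":0,"travel":[0.004,0.04,0],"turn":0},{"claw":0,"travel":[0.004,0.04,0],"turn":0}]' 20
```

```text
clock: 12.15
position: [0.5655, 0.086, 0.0296]
ee_rot: [0.001, 0.999, -0.049, -0.0]
contact_force: [-0.7, -4.3, 6.4]
width: 0.0653
gripper_force: 23.9
```

```bash
python3 -m inch '[{"claw":0,"travel":[0.001,0.01,0],"turn":0},{"claw":0,"travel":[0.001,0.01,0],"turn":0}]' 20; python3 -m inch '[{"claw":0,"travel":[0.001,0.01,0],"turn":0},{"claw":0,"travel":[0.001,0.01,0],"turn":0}]' 20
```

```text
clock: 12.35
position: [0.5655, 0.0865, 0.0296]
ee_rot: [0.002, 0.999, -0.049, -0.0]
contact_force: [-1.3, -9.7, 7.4]
width: 0.0653
gripper_force: 24.1
clock: 12.55
position: [0.5655, 0.0869, 0.0297]
ee_rot: [0.003, 0.999, -0.048, -0.001]
contact_force: [-0.8, -14.4, 7.8]
width: 0.0653
gripper_force: 24.3
```

It's stuck: the force climbs to 14 N with no advance, and the side force is about 0, so it's seated on both corners. Backing it out, then sliding it into the bay.

```bash
python3 -m inch '[{"claw":0,"travel":[-0.008,-0.07,0],"turn":0},{"claw":0,"travel":[-0.024,-0.22,0],"turn":0},{"claw":0,"travel":[-0.04,-0.37,0],"turn":0},{"claw":0,"travel":[-0.06,-0.53,0],"turn":0},{"claw":0,"travel":[-0.077,-0.69,0],"turn":0}]' 20
python3 -m inch '[{"claw":0,"travel":[0.12,0,0],"turn":0},{"claw":0,"travel":[0.26,0,0],"turn":0},{"claw":0,"travel":[0.4,0,0],"turn":0},{"claw":0,"travel":[0.54,0,0],"turn":0},{"claw":0,"travel":[0.66,0,0],"turn":0}]' 20
python3 -m inch '[{"claw":0,"travel":[0,0,0],"turn":0},{"claw":0,"travel":[0,0,0],"turn":0}]'
python3 - <<'E'
from m import *
wlid(name="w3.png")
E
```

```text
clock: 13.05
position: [0.5508, -0.0463, 0.0296]
ee_rot: [-0.002, 0.999, -0.05, 0.0]
contact_force: [1.6, 4.8, 6.7]
width: 0.0656
gripper_force: 23.9
clock: 13.55
position: [0.6808, -0.0464, 0.0294]
ee_rot: [-0.0, 0.999, -0.05, -0.003]
contact_force: [-7.4, -0.4, 10.8]
width: 0.0654
gripper_force: 24.4
clock: 13.75
position: [0.6846, -0.0469, 0.0295]
ee_rot: [-0.0, 0.999, -0.05, 0.002]
contact_force: [4.1, 1.1, 4.2]
width: 0.0654
gripper_force: 23.9
wlid 18 453 26 [0.6785 0.0451 0.055 ] tcp [ 0.6846 -0.0469  0.0295]
wlid 325 403 90 [ 0.6874 -0.0481  0.055 ] tcp [ 0.6846 -0.0469  0.0295]
```

```bash
python3 -m inch '[{"claw":0.7,"travel":[0,0,0],"turn":0},{"claw":1,"travel":[0,0,0],"turn":0},{"claw":1,"travel":[0,0,0],"turn":0},{"claw":1,"travel":[0,0,0.1],"turn":0},{"claw":1,"travel":[0,0,0.3],"turn":0}]' 20
python3 -m inch '[{"claw":1,"travel":[0,0,0.2],"turn":0},{"claw":1,"travel":[0,0,0.4],"turn":0},{"claw":1,"travel":[0,0,0.6],"turn":0},{"claw":1,"travel":[0,-0.2,0.6],"turn":0},{"claw":1,"travel":[0,-0.4,0.6],"turn":0}]'
python3 -m inch '[{"claw":1,"travel":[0,-0.2,0],"turn":0},{"claw":1,"travel":[0,-0.4,0],"turn":0},{"claw":1,"travel":[0,-0.6,0],"turn":0},{"claw":1,"travel":[0,-0.8,0],"turn":0},{"claw":1,"travel":[0,-0.8,0],"turn":0}]'
python3 - <<'E'
from m import *
im=save("top","t4.png");print([l[3].round(4) for l in lids(im)])
cv2.imwrite("pics/c4.png",cv2.convertScaleAbs(cv2.resize(im[150:330,170:500,::-1],None,fx=2.4,fy=2.4),alpha=1.7))
E
```

```text
clock: 14.3
position: [0.6793, -0.0474, 0.0852]
ee_rot: [-0.001, 0.999, -0.05, -0.005]
contact_force: [0.8, -0.2, 0.5]
width: 0.0854
gripper_force: 0.0
clock: 14.8
position: [0.6832, -0.1277, 0.2109]
ee_rot: [0.0, 0.999, -0.048, 0.001]
contact_force: [0.2, 0.3, -0.5]
width: 0.0854
gripper_force: 0.0
clock: 15.3
position: [0.6816, -0.2939, 0.2074]
ee_rot: [0.001, 0.999, -0.053, -0.001]
contact_force: [0.5, 0.1, 0.2]
width: 0.0856
gripper_force: 0.0
[array([ 0.6832, -0.045 ,  0.06  ])]
```

View pics/c4.png

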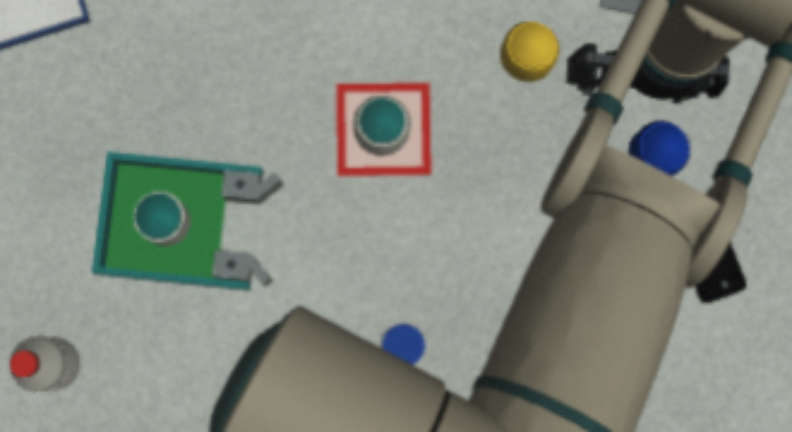

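The picture shows the sound vessel in the pen at (160,217) clear of the jaws, and the swollen one inside the red square at (382,124). The jar, reagent bottle and mouse have not moved.

```bash
python3 -c "
from rig import ticket
print(ticket.sign_off())"
```

```text
the job is handed in; nothing more can be done
None
```

Job handed in: the near vessel fitted and stands in the green pen clear of the jaws; the far one stuck (swollen), was backed out and stands in the red square; one caveat: as I gripped it, the force reading suggested its weight may briefly have come off the bench, so I lowered it before sliding.

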